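Push a carton of fixings square into the labelling corner

TASK

Push the small blue and white carton along the bench into the corner of the aluminium labelling square, so that its long side lies flush along the long rail and its end sits against the short rail, ready for labelling. Only push it with the fingers: do not pick it up or tip it, and leave the tub, the glue bottle and the brass valve beside it where they stand.

Things in the scene. Friction and masses are not known exactly. Their poses are not given: they have to be found in the camera images.
- carton: small closed carton, blue with a white lid, 75 x 132 x 66 mm (x, y, z), 0.2 to 0.45 kg, loose; a push of a few newtons slides it. Origin: centre of its underside; y along its long side, z up. It starts in the open angle of the labelling square, its centre 10 to 13 cm from the long rail and 13 to 17 cm from the short one, up to 0.35 rad askew
- label_square: aluminium labelling square fixed to the bench: two rails, walls 35 mm high, 6 mm thick, feet 29 mm deep outside. Origin: the inside corner at bench height. Long far rail: inner face x = 0, from the corner to y = -240 mm. Short left rail: inner face y = 0, to x = -100 mm. A carton fully home has its centre at x = -37.5, y = -66 mm here, axes parallel
- tub: white lidded plastic tub, 64 mm across, 66 mm high, loose, bystander on the robot's side of the short rail; origin at the centre of its underside
- glue: small white glue bottle standing upright, 25 mm across, 80 mm high, loose, bystander left of the short rail; origin at the centre of its underside
- valve: brass ball valve with a red handle, 36 x 85 x 50 mm, loose, bystander left of the square (another valve lies far off); origin at the centre of its underside
Things that resemble listed ones, but are neither listed nor needed, are in the scene too. There is more than one size of the carton; the job needs the largest.

How it is judged:
By the outcome, as a careful person would: the job done as asked, in the order asked, and still so for the second after the job is handed in, with the robot touching nothing.
It also fails if it takes over 53 s, if anything falls off the work surface, if the arm or the gripper's body presses on something with over 40 N, if the wrist force passes 120 N, or if a joint passes its speed limit or range.

ROBOT

A 6-joint arm with a two-finger parallel gripper is mounted at the origin on a cart in front of the work surface, level with it; the furniture and walls round the work are solid. World frame = base frame: x ahead of the robot, y to its left, z up, the work surface at z = 0. Lengths are in mm, angles in rad, forces in N, time in s.
With the tool pointing down it reaches from about 350 to 975 mm from the base axis. Payload 7.1 kg.
Tool frame: the origin (TCP) lies midway between the tips of the shut fingers; the grasp point (between the pads) lies pinch_z behind it (pinch_z is the distance from the TCP to the grasp point, in mm); z points along the fingers, y is the line along which they close (so a half turn about z gives the same grasp; the last joint's range is limited). The gripper opens to 88 mm and grips with 3 to 60 N. Pads are 20 mm wide; open, the fingers measure 115 mm over their backs; the gripper's body (75 mm by 178 mm) begins 61 mm behind the grasp point.
Start: joints at [-0.019, 0.423, 1.63, -0, 1.089, -0.019], TCP at [624.984, 0.026, 186.275] pointing down, gripper open.
Joint ranges: [-3, 3], [-0.9, 2.11], [0.09, 2.58], [-1.31, 4.45], [0.11, 2.69], [-2.54, 2.54]. Speed limits (rad/s): [2.39, 2.39, 3.01, 3.14, 3.14, 3.14].

INTERFACE

Orientations are given as a rotation vector (axis times angle).
In Python, from workcell import get_obs, get_image, close_job, pinch_z gives the robot as it stands.
- The arm moves only by the tool jog_arm, never from a script. Its argument "commands" is a list of rows, each a list of 3 entries, a list of its own where there are three numbers: the gripper command: -1 is shut, 1 is fully open, values between are in proportion, then the shift along the tool's x, y, z as a fraction of full scale, then the turn, a rotation vector about the tool's x, y, z as a fraction of full scale. In form: [[gripper, [tx, ty, tz], [rx, ry, rz]], ...]. A call has 1 to 10 rows; each row shifts and turns the commanded pose from where the row before left it, along the tool's axes as they then stand; what a row does not reach is not made up. Full scale, the value 1, is 0.1 m for a shift and 45 degrees for a turn. A row lasts 1/10 s, in which the tool goes at most 50 mm and 8.59 degrees, less where a joint would pass 70% of its speed; a pose out of reach is approached as far as the arm can. A call with a number of a shift or a turn outside -1 to 1 is refused whole. A call with a gripper value outside its range is refused whole. The fingers move at their own pace and stop on an object; the grip force is fixed at half the most. Time passes only in rows, so rows that do not move let the fingers close. It gives the time, the measured TCP pose, the force, the opening and the grip force at its end, in the units of the state.
- get_obs(): the state, without advancing time (a new reading comes with each control period).
- get_image(name): name is "scene" or "side" or "wrist"; returns a dict with "image" (384x512x3 uint8, blue, green, red), "z_map" (384x512 float32, mm along the optical axis (not along the pixel's ray), 0 where there is no reading), "intrinsics" (3x3 intrinsics, pixels), "eye" and "orientation" of the camera in the world; the wrist camera has in their place "mount" (4x4, takes a point from camera to tool coordinates, whose origin is the TCP and whose axes are the flange's). Camera axes: x right, y down, z forward; pixel columns grow to the right and rows downward; lengths in mm; the calibration is good to about 2 mm. A picture is of the moment at which its call begins: read the wrist's pose just before it.
- close_job(): hands the job in; it is judged then, once.
The state is a dict: "t": time; "qpos": joint angles; "qvel": joint speeds; "joint_torque": joint torques, N m; "ee_pos": TCP position; "orientation": TCP orientation; "ft_force": force on the tool from outside, world axes, zero at the start; "moment": the same for the moment, N m; "width": finger opening in mm; "grasp_force": force on a finger pad.
Only numpy, scipy, OpenCV 4.12 (cv2) and the standard library are available. Lean on these libraries where they do the work, as an engineer would, in place of code of your own. Each camera call takes 0.05 s, during which the arm holds its last target. There are 200 camera calls.

## Working session

There is one attempt and no reset: what is moved stays moved. The work goes in short steps, Python scripts to look and compute and a tool call to move; the robot and the scene stay as the last step left them, time stands still between calls to the robot, and variables do not carry over. Pictures are saved under pics/ and viewed, at most 10 in all, crops included, and the job is handed in when it is done.

Besides the shell and the picture viewer there is one more tool, called as a command line: name --argument value ..., lists and objects as JSON in quotes. jog_arm: Moves the arm, as the interface text tells. Its arguments: {"type":"object","properties":{"commands":{"type":"array","items":{"type":"array"}}},"required":["commands"]}

```bash
mkdir -p pics
cat > h.py <<'E'
import numpy as np, cv2
from scipy.spatial.transform import Rotation as R
from workcell import get_obs, get_image, close_job, pinch_z
def grab(n):
    o=get_obs(); d=get_image(n)
    if n=='wrist':
        T=np.eye(4);T[:3,:3]=R.from_rotvec(o['orientation']).as_matrix();T[:3,3]=o['ee_pos']
        T=T@np.array(d['mount'])
    else:
        T=np.eye(4);e=np.array(d['orientation'])
        T[:3,:3]=e if e.shape==(3,3) else R.from_rotvec(e).as_matrix();T[:3,3]=d['eye']
    z=d['z_map'];K=np.array(d['intrinsics']);v,u=np.mgrid[:z.shape[0],:z.shape[1]]
    P=np.stack([(u-K[0,2])/K[0,0]*z,(v-K[1,2])/K[1,1]*z,z],-1)@T[:3,:3].T+T[:3,3]
    P[z==0]=np.nan
    return d,P
E
python3 - <<'E'
from h import *
o=get_obs();print({k:np.round(v,3) for k,v in o.items()},pinch_z)
for n in ['scene','wrist']:
    d,P=grab(n);cv2.imwrite(f'pics/{n}0.png',d['image']);np.save(f'{n}0.npy',P);print(n,d['intrinsics'],d.get('eye'),d.get('orientation'),d.get('mount'))
E
```

```text
{'t': np.float64(0.0), 'qpos': array([-0.019,  0.424,  1.631, -0.   ,  1.089, -0.019]), 'qvel': array([ 0.001, -0.001,  0.001, -0.   ,  0.001,  0.001]), 'joint_torque': array([ 1.0000e-03, -5.4462e+01, -2.7367e+01,  6.4000e-02,  2.3000e-02,
       -0.0000e+00]), 'ee_pos': array([6.24379e+02, 4.70000e-02, 1.85507e+02]), 'orientation': array([-2.221e+00, -2.221e+00,  2.000e-03]), 'ft_force': array([ 0.045, -0.843, -0.017]), 'moment': array([ 0.036, -0.016,  0.048]), 'grasp_force': np.float64(0.0), 'width': np.float64(87.762)} 18.700000000000003
scene [[377.16074039   0.         258.35903534]
 [  0.         377.16074039 191.93645627]
 [  0.           0.           1.        ]] [ 155.62945121 -308.89275629  599.02028042] [-2.18168088  0.6575079  -0.32427494] None
wrist [[282.96217023   0.         255.12747995]
 [  0.         282.96217023 187.36743046]
 [  0.           0.           1.        ]] None None [[ 4.58804902e-04 -9.64838490e-01 -2.62843068e-01  7.22865728e+01]
 [ 9.99999878e-01  3.93896585e-04  2.99639857e-04  2.49519624e-01]
 [-1.85571080e-04 -2.62843173e-01  9.64838552e-01 -1.99556363e+02]
 [ 0.00000000e+00  0.00000000e+00  0.00000000e+00  1.00000000e+00]]
```

View pics/scene0.png

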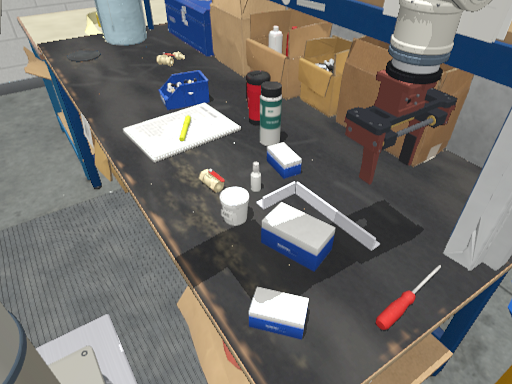

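View pics/wrist0.png

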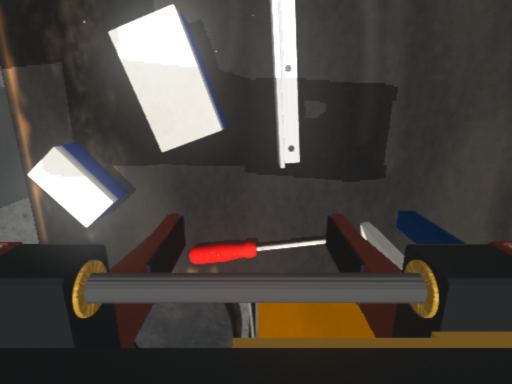

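The large carton is at scene (298,235) / wrist (168,80), in the angle of the square. Its look-alikes are the mid carton at scene (279,312) / wrist (78,185) and the small one at (284,160). The tub is at (234,205), glue at (256,178), the near valve at (211,180) and the far valve at (170,58). I choose the one at (298,235).

Run:
```python
from h import *
P=np.load('scene0.npy');W=np.load('wrist0.npy')
im=cv2.imread('pics/scene0.png')
cv2.imwrite('pics/crop0.png',cv2.resize(im[140:290,190:400],None,fx=3.5,fy=3.5,interpolation=cv2.INTER_CUBIC))
def rect(P,sl,lo,hi,name):
    Q=P[sl].reshape(-1,3);Q=Q[(Q[:,2]>lo)&(Q[:,2]<hi)]
    r=cv2.minAreaRect(Q[:,:2].astype(np.float32));print(name,len(Q),np.round(r[0],1),np.round(r[1],1),round(r[2],1),'z',np.round(np.median(Q[:,2]),1)); print(np.round(cv2.boxPoints(r)).tolist())
rect(P,np.s_[198:270,258:338],55,75,'carton scene')
rect(W,np.s_[0:155,100:230],55,75,'carton wrist')
rect(P,np.s_[280:340,245:312],35,75,'mid')
rect(P,np.s_[185:226,218:251],55,75,'tub')
rect(P,np.s_[160:194,248:263],20,90,'glue')
rect(P,np.s_[165:194,197:226],15,60,'valve')
# rails
for n,A,sl in(('s',P,np.s_[175:252,254:384]),('w',W,np.s_[0:170,262:305])):
    Q=A[sl].reshape(-1,3);Q=Q[(Q[:,2]>28)&(Q[:,2]<42)]
    np.save('rail_%s.npy'%n,Q)
    r=cv2.minAreaRect(Q[:,:2].astype(np.float32));print('rail',n,len(Q),Q.min(0).round(),Q.max(0).round(),np.round(cv2.boxPoints(r)).tolist(),np.median(Q[:,2]))
# bench check
print('bench',np.nanmedian(P[250:280,340:380,2]),np.nanmedian(W[100:140,230:265,2]))
for uv in [(262,203),(296,184),(378,243),(258,207),(375,247)]:print(uv,P[uv[1],uv[0]].round(1))
```

```text
carton scene 1934 [532.3 100. ] [ 77.4 132.1] 19.9 z 67.4
[[473.0, 149.0], [518.0, 25.0], [591.0, 51.0], [546.0, 175.0]]
carton wrist 9181 [531.3 100.5] [ 73.4 131. ] 19.9 z 67.1
[[474.0, 150.0], [519.0, 26.0], [588.0, 51.0], [544.0, 175.0]]
mid 1694 [396.5 -22. ] [53.8 93.1] 41.1 z 48.1
[[346.0, -5.0], [407.0, -75.0], [447.0, -39.0], [386.0, 31.0]]
tub 526 [470.  245.7] [64.4 62.8] 19.9 z 65.9
[[429.0, 264.0], [450.0, 205.0], [511.0, 227.0], [490.0, 286.0]]
glue 195 [540.1 271.9] [107.9  22.8] 53.2 z 49.1
[[499.0, 236.0], [517.0, 222.0], [582.0, 308.0], [563.0, 322.0]]
valve 313 [478.6 370.7] [32.9 89.5] 16.6 z 32.2
[[450.0, 409.0], [476.0, 323.0], [507.0, 333.0], [482.0, 418.0]]
rail s 837 [474.   1.  28.] [663. 304.  42.] [[464.0, 297.0], [485.0, -11.0], [664.0, 2.0], [643.0, 310.0]] 34.92769591269098
rail w 928 [643.   4.  28.] [661. 189.  38.] [[643.0, 189.0], [656.0, 4.0], [662.0, 4.0], [649.0, 189.0]] 35.82556743959921
bench 1.670401348789028 1.1427428111206268
(262, 203) [546.5 248.4   6.4]
(296, 184) [641.  240.   29.2]
(378, 243) [681.7   6.    5.3]
(258, 207) [ 5.346e+02  2.477e+02 -1.000e-01]
(375, 247) [669.2   2.5   3.6]
```

View pics/crop0.png

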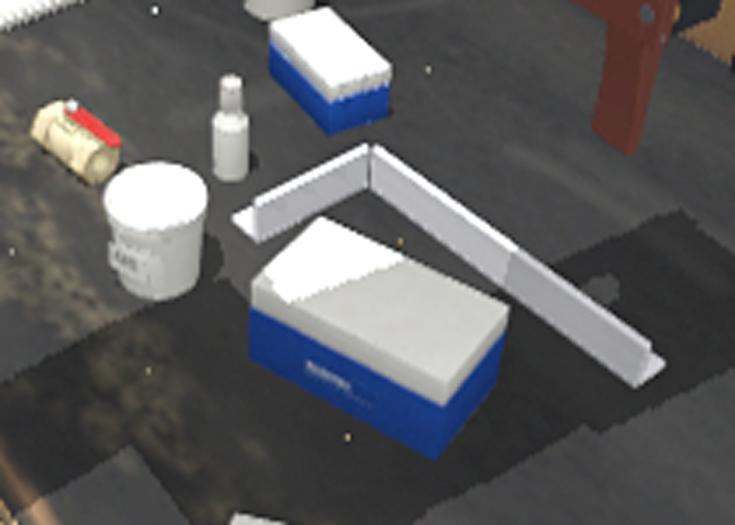

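The crop confirms the large carton (blue with a white lid, label face towards the robot). It stands inside the square, with the tub just left of its near end and the glue bottle and near valve further left.

```bash
cat >> h.py <<'E'
YAW=0.07
def S(Q,c=(0,0),yaw=YAW):
    return (np.asarray(Q)[...,:2]-c)@R.from_euler('z',yaw).as_matrix()[:2,:2]
E
python3 - <<'E'
from h import *
P=np.load('scene0.npy')
for n in 'sw':
    Q=np.load(f'rail_{n}.npy');Q=Q[Q[:,2]>32]
    q=Q[(Q[:,0]>635)&(Q[:,1]<225)]
    v=cv2.fitLine(q[:,:2].astype(np.float32),cv2.DIST_HUBER,0,.01,.01).ravel();print(n,len(q),v,'yaw',np.arctan2(-v[0],v[1])if v[1]>0 else np.arctan2(v[0],-v[1]))
    s=S(q);print(' sx pct',np.percentile(s[:,0],[2,50,98]).round(1),'y',s[:,1].min(),s[:,1].max())
    b=Q[(Q[:,0]<630)&(Q[:,1]>230)&(Q[:,1]<270)&(Q[:,0]>540)]
    if len(b):
        v=cv2.fitLine(b[:,:2].astype(np.float32),cv2.DIST_HUBER,0,.01,.01).ravel();print(' short',len(b),v,np.percentile(S(b)[:,1],[2,50,98]).round(1),S(b)[:,0].min())
print('carton S',S([531.8,100.2]),'tub',S([470,245.7]))
d,A=grab('side');cv2.imwrite('pics/side0.png',d['image'])
E
```

```text
s 284 [ 6.8615913e-02 -9.9764317e-01  6.5075433e+02  1.0528651e+02] yaw 0.06866987
 sx pct [653.8 656.5 661.4] y -44.028742646202126 179.2412741329894
 short 100 [9.9721581e-01 7.4569665e-02 5.8537183e+02 2.3866339e+02] [194.3 197.1 202.2] 556.2004002463591
w 887 [ 7.1471103e-02 -9.9744266e-01  6.5171613e+02  1.0240493e+02] yaw 0.07153209
 sx pct [654.5 657.3 660.3] y -42.29912453824984 143.13784582405248
carton S [537.50589524  62.75900401] tub [486.03392771 212.22514251]
```

View pics/side0.png

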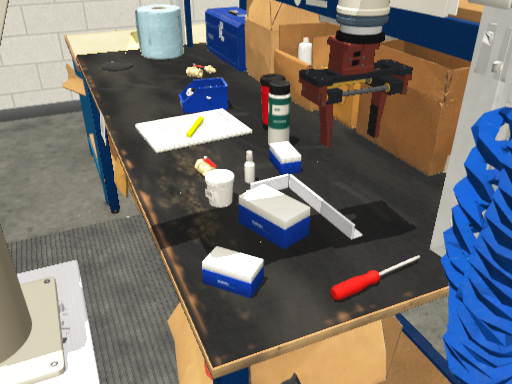

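jog_arm --commands '[[1, [0, 0, 0], [0, 0, 0.19]], [1, [0, 0, 0], [0, 0, 0.19]], [1, [0, 0, 0], [0, 0, 0.19]], [1, [0, 0, 0], [0, 0, 0.19]], [1, [0, 0, 0], [0, 0, 0.19]], [1, [0, 0, 0], [0, 0, 0.19]], [1, [0, 0, 0], [0, 0, 0.19]], [1, [0, 0, 0], [0, 0, 0.19]], [1, [0, 0, 0], [0, 0, 0.19]], [1, [0, 0, 0], [0, 0, 0.19]]]'

```text
t: 1.15
ee_pos: [624.7, 0.0, 185.9]
orientation: [-3.14, -0.114, 0.001]
ft_force: [-0.7, 0.3, -0.4]
width: 87.9
grasp_force: 0.0
```

jog_arm --commands '[[1, [-0.25, -0.15, 0], [0, 0, 0.011]], [1, [-0.25, -0.15, 0], [0, 0, 0]], [1, [-0.25, -0.15, 0], [0, 0, 0]], [1, [-0.25, -0.15, 0], [0, 0, 0]], [1, [-0.25, -0.15, 0], [0, 0, 0]], [1, [-0.25, -0.15, 0], [0, 0, 0]], [1, [-0.18, -0.09, 0], [0, 0, 0]], [1, [0, 0, 0], [0, 0, 0]], [1, [0, 0, 0], [0, 0, 0]]]'

```text
t: 2.05
ee_pos: [450.8, 86.9, 186.5]
orientation: [3.14, 0.111, 0.001]
ft_force: [0.1, -0.2, 1.1]
width: 87.6
grasp_force: 0.0
```

Run:
```python
from h import *
o=get_obs();M=R.from_rotvec(o['orientation']).as_matrix();print(o['t'],o['ee_pos'],S(o['ee_pos']),'yaw',np.arctan2(M[1,0],M[0,0]),M[2,2],o['ft_force'],o['width'])
```

```text
2.05 [450.81191128  86.89741454 186.53308847] [455.78572563  55.1535341 ] yaw 0.07056425362440831 -0.9999996106287263 [ 0.07948057 -0.17674887  1.06316441] 87.62985636626698
```

jog_arm --commands '[[1, [0, 0, 0.3], [0, 0, 0]], [1, [0, 0, 0.4], [0, 0, 0]], [1, [0, 0, 0.4], [0, 0, 0]], [1, [0, 0, 0.3], [0, 0, 0]], [1, [0, 0, 0.2], [0, 0, 0]], [1, [0, 0, 0.06], [0, 0, 0]], [1, [0, 0, 0], [0, 0, 0]], [1, [0.05, 0, 0], [0, 0, 0]], [1, [0.05, 0, 0], [0, 0, 0]], [1, [0.05, 0, 0], [0, 0, 0]]]'

```text
t: 3.05
ee_pos: [467.0, 88.1, 21.4]
orientation: [-3.139, -0.11, -0.004]
ft_force: [-0.1, -0.7, 0.0]
width: 87.6
grasp_force: 0.0
```

jog_arm --commands '[[1, [0.05, 0, 0], [0, 0, 0]], [1, [0.05, 0, 0], [0, 0, 0]], [1, [0.05, 0, 0], [0, 0, 0]], [1, [0.05, 0, 0], [0, 0, 0]], [1, [0.05, 0, 0], [0, 0, 0]], [1, [0.05, 0, 0], [0, 0, 0]], [1, [0.05, 0, 0], [0, 0, 0]], [1, [0.05, 0, 0], [0, 0, 0]], [1, [0.05, 0, 0], [0, 0, 0]], [1, [0.05, 0, 0], [0, 0, 0]]]'

```text
t: 4.05
ee_pos: [515.2, 91.3, 20.2]
orientation: [3.14, 0.11, -0.001]
ft_force: [-3.8, 0.7, 3.5]
width: 87.7
grasp_force: 1.7
```

```bash
cat >> h.py <<'E'
def look(tag,cam='scene'):
    o=get_obs();d,P=grab(cam);cv2.imwrite(f'pics/{tag}.png',d['image'])
    print(round(o['t'],2),'tcp S',S(o['ee_pos']).round(1),'z',o['ee_pos'][2].round(1),'F',o['ft_force'].round(1))
    s=S(P);m=(abs(P[...,2]-67)<3.5)&(s[...,0]>475)&(s[...,0]<672)&(s[...,1]<205)&(s[...,1]>-60)
    m&=~((s[...,0]<525)&(s[...,1]>172))
    # white/grey lid only, keep largest blob
    i=d['image'].astype(int);m&=(i.max(-1)-i.min(-1)<40)&(i.min(-1)>90)
    n,l,st,_=cv2.connectedComponentsWithStats(m.astype(np.uint8));k=1+st[1:,4].argmax();Q=s[l==k]
    r=cv2.minAreaRect(Q.astype(np.float32));print(cam,len(Q),'carton S',np.round(r[0],1),np.round(r[1],1),'ang',round(r[2],1),'box',np.round(cv2.boxPoints(r)).tolist(),'pct x',np.percentile(Q[:,0],[1,99]).round(1),'y',np.percentile(Q[:,1],[1,99]).round(1))
E
python3 - <<'E'
from h import *
look('s1');look('w1','wrist')
E
```

```text
4.05 tcp S [520.3  55. ] z 20.2 F [-3.8  0.7  3.5]
scene 425 carton S [569.    3.2] [74.4 32.3] ang 1.3 box [[531.0, 18.0], [532.0, -14.0], [607.0, -12.0], [606.0, 20.0]] pct x [533.2 605.2] y [-12.2  19. ]
4.1 tcp S [521.4  55.1] z 20.4 F [ 0.3  0.8 -0.3]
wrist 32145 carton S [570.   54.6] [131.1  73.2] ang 89.9 box [[533.0, -11.0], [607.0, -11.0], [607.0, 120.0], [534.0, 120.0]] pct x [534.7 605.8] y [ -9.3 118.2]
```

The carton has squared up against both fingers: ang 89.9°, centre S (570, 54.6). I'll push on to the rail.

jog_arm --commands '[[1, [0.05, 0, 0], [0, 0, 0]], [1, [0.05, 0, 0], [0, 0, 0]], [1, [0.05, 0, 0], [0, 0, 0]], [1, [0.05, 0, 0], [0, 0, 0]], [1, [0.05, 0, 0], [0, 0, 0]], [1, [0.05, 0, 0], [0, 0, 0]], [1, [0.05, 0, 0], [0, 0, 0]], [1, [0.05, 0, 0], [0, 0, 0]], [1, [0.03, 0, 0], [0, 0, 0]], [1, [0.01, 0, 0], [0, 0, 0]]]'

```text
t: 5.15
ee_pos: [559.5, 94.5, 20.3]
orientation: [-3.14, -0.11, -0.0]
ft_force: [-2.3, -0.0, 0.3]
width: 87.7
grasp_force: 0.9
```

jog_arm --commands '[[1, [0.01, 0, 0], [0, 0, 0]], [1, [0.01, 0, 0], [0, 0, 0]]]'

```text
t: 5.35
ee_pos: [560.9, 94.5, 20.2]
orientation: [3.14, 0.11, -0.001]
ft_force: [-2.1, 0.7, 0.1]
width: 88.1
grasp_force: 0.9
```

jog_arm --commands '[[1, [0.01, 0, 0], [0, 0, 0]], [1, [0.01, 0, 0], [0, 0, 0]]]'

```text
t: 5.55
ee_pos: [563.1, 94.7, 20.3]
orientation: [3.14, 0.11, -0.0]
ft_force: [-2.5, -0.3, -0.5]
width: 87.9
grasp_force: 0.9
```

Run:
```python
from h import *
look('w2','wrist')
```

```text
5.55 tcp S [568.3  55.1] z 20.3 F [-2.5 -0.3 -0.5]
wrist 32158 carton S [616.9  54.4] [ 73.1 131.2] ang 0.0 box [[580.0, 120.0], [580.0, -11.0], [653.0, -11.0], [653.0, 120.0]] pct x [581.6 652.7] y [ -9.2 118.2]
```

jog_arm --commands '[[1, [0.01, 0, 0], [0, 0, 0]], [1, [0.01, 0, 0], [0, 0, 0]]]'

```text
t: 5.8
ee_pos: [563.1, 94.7, 20.1]
orientation: [3.139, 0.11, -0.006]
ft_force: [-9.2, -0.9, 7.4]
width: 88.4
grasp_force: 4.8
```

jog_arm --commands '[[1, [-0.1, 0, 0], [0, 0, 0]], [-1, [-0.2, 0, 0], [0, 0, 0]], [-1, [0, 0, -0.2], [0, 0, 0]], [-1, [0, 0, -0.3], [0, 0, 0]]]'

```text
t: 6.2
ee_pos: [533.5, 92.6, 69.5]
orientation: [3.139, 0.11, -0.004]
ft_force: [1.6, -0.5, -0.1]
width: 67.2
grasp_force: 0.0
```

Run:
```python
from h import *
P=np.load('scene0.npy')
Q=P[262:332,372:444].reshape(-1,3);Q=Q[(Q[:,2]>7)&(Q[:,2]<60)&(Q[:,1]<30)];s=S(Q);print('driver',s.min(0),s.max(0),Q[:,2].max())
look('w3','wrist')
```

```text
driver [ 519.97835638 -180.99584178] [ 719.40335621 -153.90789921] 29.23520236845968
6.2 tcp S [538.6  55. ] z 69.5 F [ 1.6 -0.5 -0.1]
wrist 21158 carton S [617.   54.4] [ 72.4 131.1] ang 0.1 box [[581.0, 120.0], [581.0, -11.0], [653.0, -11.0], [653.0, 120.0]] pct x [581.8 652.4] y [ -9.4 118.2]
```

jog_arm --commands '[[-1, [0, 0.25, 0], [0, 0, 0]], [-1, [0, 0.25, 0], [0, 0, 0]], [-1, [0, 0.25, 0], [0, 0, 0]], [-1, [0, 0.28, 0], [0, 0, 0]], [-1, [0.25, 0, 0], [0, 0, 0]], [-1, [0.25, 0, 0], [0, 0, 0]], [-1, [0.27, 0, 0.1], [0, 0, 0]], [-1, [0, 0, 0.2], [0, 0, 0]], [-1, [0, 0, 0.19], [0, 0, 0]], [-1, [0, 0, 0], [0, 0, 0]]]'

```text
t: 7.25
ee_pos: [617.6, -4.6, 19.0]
orientation: [-3.14, -0.11, 0.005]
ft_force: [-0.7, -0.7, 0.5]
width: 0.0
grasp_force: 0.0
```

jog_arm --commands '[[-1, [0, -0.05, 0], [0, 0, 0]], [-1, [0, -0.05, 0], [0, 0, 0]], [-1, [0, -0.05, 0], [0, 0, 0]], [-1, [0, -0.05, 0], [0, 0, 0]], [-1, [0, -0.05, 0], [0, 0, 0]], [-1, [0, -0.05, 0], [0, 0, 0]], [-1, [0, -0.05, 0], [0, 0, 0]], [-1, [0, -0.05, 0], [0, 0, 0]], [-1, [0, -0.05, 0], [0, 0, 0]], [-1, [0, -0.05, 0], [0, 0, 0]]]'

```text
t: 8.25
ee_pos: [615.8, 45.6, 21.4]
orientation: [3.14, 0.11, 0.001]
ft_force: [0.9, -4.0, 2.0]
width: 0.1
grasp_force: 1.7
```

Run:
```python
from h import *
look('w4','wrist');look('s4');print(get_obs()['width'])
```

```text
8.25 tcp S [617.5   2.4] z 21.4 F [ 0.9 -4.   2. ]
wrist 18980 carton S [623.5  78.4] [ 61.1 132. ] ang 0.3 box [[593.0, 144.0], [593.0, 12.0], [654.0, 13.0], [654.0, 145.0]] pct x [594.6 653.4] y [ 14.4 141.2]
8.3 tcp S [617.5   3.2] z 21.3 F [ 0.6 -0.4  1.1]
scene 1300 carton S [617.6  77.2] [131.4  75.3] ang 89.4 box [[579.0, 12.0], [655.0, 11.0], [656.0, 143.0], [581.0, 143.0]] pct x [581.1 653.5] y [ 13.5 141.4]
0.3526479482463686
```

View pics/w4.png

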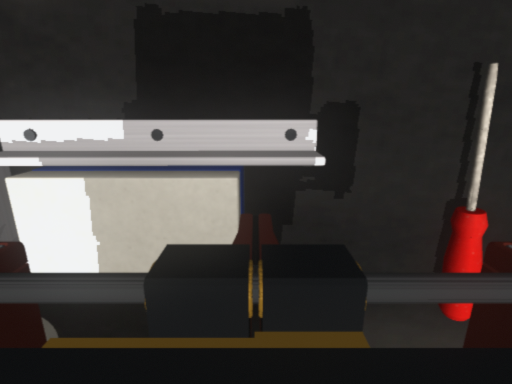

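The wrist view shows the carton (lid from (15,170) to (240,290)) flush under the long rail (row 158), with the shut fingers at (258,230) against its end. About 50 mm is left to the short rail.

jog_arm --commands '[[-1, [0, -0.05, 0], [0, 0, 0]], [-1, [0, -0.05, 0], [0, 0, 0]], [-1, [0, -0.05, 0], [0, 0, 0]], [-1, [0, -0.05, 0], [0, 0, 0]], [-1, [0, -0.05, 0], [0, 0, 0]], [-1, [0, -0.05, 0], [0, 0, 0]], [-1, [0, -0.05, 0], [0, 0, 0]], [-1, [0, -0.05, 0], [0, 0, 0]], [-1, [0, -0.04, 0], [0, 0, 0]], [-1, [0, -0.01, 0], [0, 0, 0]]]'

```text
t: 9.35
ee_pos: [612.4, 90.7, 21.2]
orientation: [-3.14, -0.111, 0.0]
ft_force: [0.6, -0.6, -0.5]
width: 0.7
grasp_force: 0.6
```

jog_arm --commands '[[-1, [0, -0.01, 0], [0, 0, 0]], [-1, [0, -0.01, 0], [0, 0, 0]], [-1, [0, -0.01, 0], [0, 0, 0]]]'

```text
t: 9.65
ee_pos: [612.3, 93.0, 21.3]
orientation: [3.14, 0.109, -0.0]
ft_force: [0.4, -0.6, 0.3]
width: -0.2
grasp_force: 0.7
```

Run:
```python
from h import *
look('w5','wrist');look('s5')
```

```text
9.65 tcp S [617.3  50. ] z 21.3 F [ 0.4 -0.6  0.3]
wrist 19030 carton S [623.3 126. ] [ 61.  131.9] ang 0.2 box [[593.0, 192.0], [593.0, 60.0], [654.0, 60.0], [654.0, 192.0]] pct x [594.5 653.4] y [ 62.  188.7]
9.7 tcp S [617.3  50.1] z 21.3 F [-0.3 -1.  -0.5]
scene 1165 carton S [617.9 124.5] [ 75.  130.7] ang 0.3 box [[580.0, 190.0], [581.0, 59.0], [656.0, 59.0], [655.0, 190.0]] pct x [581.3 653.1] y [ 59.9 188.3]
```

jog_arm --commands '[[-1, [0, -0.01, 0], [0, 0, 0]], [-1, [0, -0.01, 0], [0, 0, 0]], [-1, [0, 0, 0], [0, 0, 0]]]'

```text
t: 10.05
ee_pos: [612.1, 95.3, 21.3]
orientation: [-3.14, -0.11, 0.0]
ft_force: [-0.4, -1.2, -0.8]
width: -0.0
grasp_force: 0.5
```

jog_arm --commands '[[-1, [0, -0.01, 0], [0, 0, 0]], [-1, [0, 0, 0], [0, 0, 0]]]'

```text
t: 10.25
ee_pos: [612.1, 96.2, 21.3]
orientation: [-3.14, -0.11, 0.0]
ft_force: [-0.2, -1.1, -0.4]
width: 0.4
grasp_force: 0.5
```

jog_arm --commands '[[-1, [0, -0.01, 0], [0, 0, 0]], [-1, [0, 0, 0], [0, 0, 0]]]'

```text
t: 10.45
ee_pos: [612.0, 97.3, 21.3]
orientation: [-3.14, -0.11, 0.0]
ft_force: [-0.9, -0.7, 0.2]
width: 0.8
grasp_force: 0.5
```

jog_arm --commands '[[-1, [0, -0.01, 0], [0, 0, 0]], [-1, [0, 0, 0], [0, 0, 0]]]'

```text
t: 10.65
ee_pos: [611.9, 97.9, 21.3]
orientation: [3.139, 0.11, -0.0]
ft_force: [-0.7, -3.2, -0.2]
width: 0.2
grasp_force: 1.7
```

Contact is starting.

jog_arm --commands '[[-1, [0, -0.01, 0], [0, 0, 0]], [-1, [0, 0, 0], [0, 0, 0]]]'

```text
t: 10.85
ee_pos: [611.9, 97.9, 21.3]
orientation: [3.138, 0.11, -0.0]
ft_force: [-1.8, -9.2, 1.4]
width: 0.6
grasp_force: 4.1
```

Run:
```python
from h import *
look('w6','wrist')
```

```text
10.85 tcp S [617.3  54.9] z 21.3 F [-1.8 -9.2  1.4]
wrist 19072 carton S [623.2 130.9] [ 61.1 132. ] ang 0.0 box [[593.0, 197.0], [593.0, 65.0], [654.0, 65.0], [654.0, 197.0]] pct x [594.5 653.4] y [ 66.9 193.7]
```

jog_arm --commands '[[-1, [0, 0.1, 0], [0, 0, 0]], [-1, [0, 0.1, -0.2], [0, 0, 0]], [0.4, [0, 0, -0.4], [0, 0, 0]], [0.4, [0, 0, -0.4], [0, 0, 0]], [0.4, [-0.34, 0, 0], [0, 0, 0]], [0.4, [-0.34, -0.2, 0], [0, 0, 0]], [0.4, [0, -0.4, 0], [0, 0, 0]], [0.4, [0, -0.35, 0], [0, 0, 0]], [0.4, [0, 0, 0], [0, 0, 0]]]'

```text
t: 11.8
ee_pos: [538.9, 172.5, 121.9]
orientation: [-3.138, -0.114, -0.003]
ft_force: [-0.1, 0.8, -0.6]
width: 53.3
grasp_force: 0.0
```

Run:
```python
from h import *
look('w7','wrist');look('s7');print(get_obs()['width'])
```

```text
11.8 tcp S [549.7 134.4] z 121.9 F [-0.1  0.8 -0.6]
wrist 12825 carton S [616.9 130.3] [ 72.3 131.1] ang 0.2 box [[581.0, 196.0], [581.0, 65.0], [653.0, 65.0], [653.0, 196.0]] pct x [581.3 652.7] y [ 66.5 194.1]
11.85 tcp S [549.5 132.7] z 121.6 F [-0.4 -0.6  0.8]
scene 1245 carton S [618.2 129.9] [133.6  76.3] ang 89.7 box [[580.0, 63.0], [656.0, 63.0], [657.0, 196.0], [580.0, 197.0]] pct x [581.4 653.7] y [ 64.3 192. ]
59.88414496816498
```

View pics/w7.png

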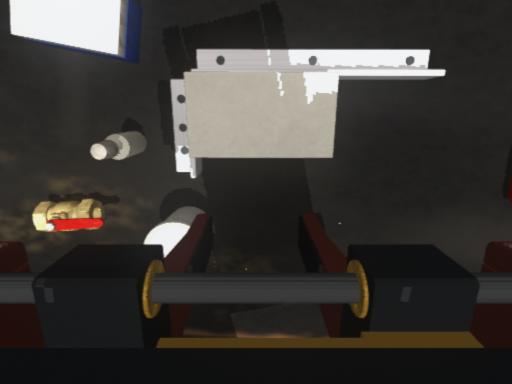

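The wrist view shows the carton (185–338, 72–158) in the corner against both rails. The tub (180,230), glue (118,147) and valve (68,212) are where they were. I'll give one gentle firming push towards the long rail.

jog_arm --commands '[[0.3, [0, 0.06, 0], [0, 0, 0]], [0.3, [0, 0, 0.3], [0, 0, 0]], [0.3, [0, 0, 0.4], [0, 0, 0]], [0.3, [0, 0, 0.3], [0, 0, 0]], [0.3, [0, 0, 0], [0, 0, 0]], [0.3, [0.05, 0, 0], [0, 0, 0]], [0.3, [0.05, 0, 0], [0, 0, 0]], [0.3, [0.05, 0, 0], [0, 0, 0]], [0.3, [0.02, 0, 0], [0, 0, 0]], [0.3, [0.01, 0, 0], [0, 0, 0]]]'

```text
t: 12.9
ee_pos: [558.1, 164.7, 22.1]
orientation: [-3.139, -0.11, -0.002]
ft_force: [0.0, -0.0, -0.1]
width: 57.3
grasp_force: 0.0
```

jog_arm --commands '[[0.3, [0.01, 0, 0], [0, 0, 0]], [0.3, [0, 0, 0], [0, 0, 0]]]'

```text
t: 13.1
ee_pos: [558.1, 164.6, 21.4]
orientation: [-3.14, -0.11, -0.0]
ft_force: [0.1, -0.3, 0.2]
width: 57.0
grasp_force: 0.0
```

jog_arm --commands '[[0.3, [0.01, 0, 0], [0, 0, 0]], [0.3, [0, 0, 0], [0, 0, 0]]]'

```text
t: 13.3
ee_pos: [558.2, 164.5, 21.2]
orientation: [3.139, 0.11, -0.003]
ft_force: [-3.5, -0.0, 3.0]
width: 57.2
grasp_force: 1.9
```

jog_arm --commands '[[0.3, [0.005, 0, 0], [0, 0, 0]], [0.3, [0, 0, 0], [0, 0, 0]]]'

```text
t: 13.5
ee_pos: [558.2, 164.5, 21.1]
orientation: [3.139, 0.11, -0.004]
ft_force: [-6.3, 1.0, 5.6]
width: 57.3
grasp_force: 2.9
```

The carton is hard against the rail with no travel left. I'll back off and rise.

jog_arm --commands '[[0.3, [-0.1, 0, 0], [0, 0, 0]], [0.3, [-0.1, 0, 0], [0, 0, 0]], [0.3, [0, 0, -0.3], [0, 0, 0]], [0.3, [0, 0, -0.4], [0, 0, 0]], [0.3, [0, 0, -0.4], [0, 0, 0]], [0.3, [0, 0, -0.4], [0, 0, 0]], [0.3, [0, 0, 0], [0, 0, 0]], [0.3, [0, 0, 0], [0, 0, 0]]]'

```text
t: 14.3
ee_pos: [539.9, 163.3, 172.1]
orientation: [-3.139, -0.11, -0.004]
ft_force: [-0.9, 0.7, -0.4]
width: 56.9
grasp_force: 0.0
```

Run:
```python
from h import *
look('w8','wrist');look('s8')
```

```text
14.3 tcp S [550.  125.2] z 172.1 F [-0.9  0.7 -0.4]
wrist 8971 carton S [617.  130.3] [131.2  72.3] ang 90.0 box [[581.0, 65.0], [653.0, 65.0], [653.0, 196.0], [581.0, 196.0]] pct x [581.2 652.9] y [ 66.2 193.9]
14.35 tcp S [549. 125.] z 170.8 F [ 0.2 -0.6 -0.8]
scene 1292 carton S [618.  129.9] [134.1  75.4] ang 90.0 box [[580.0, 63.0], [656.0, 63.0], [656.0, 197.0], [580.0, 197.0]] pct x [581.2 653.3] y [ 64.1 193. ]
```

View pics/s8.png

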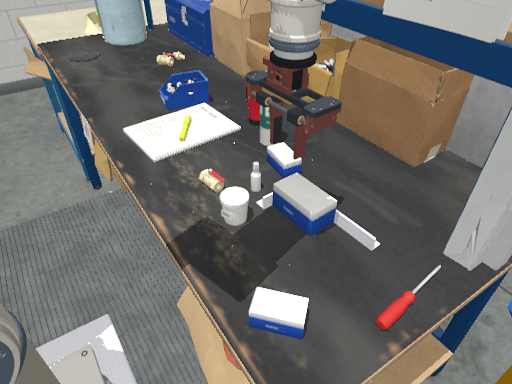

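The scene view shows the carton (305,205) snug in the corner, the tub, glue and valve in their starting places, and the gripper clear.

```bash
python3 -c "
from workcell import close_job;print(close_job())"
```

```text
the job is handed in; nothing more can be done
None
```

The large carton sits in the corner of the labelling square, long side flush along the long rail and end against the short rail; the tub, glue and valve weren't moved, and the job was handed in at about 14 s.

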